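Stack the setting cases and hold the plunger gauge on the mark

TASK

Build up the setting column: stack the middle-sized flat case squarely on the large case that is screwed down, then the small case with the ring mark squarely on top of that, centred and with the long sides parallel, ring mark up. Then lift the plunger gauge out of its wooden block and touch its tip to the dot in the ring mark, gauge upright and dial facing straight to the front edge of the table where the robot stands, pressing gently until the plunger is about half way in. Finish like that, still holding the gauge steady on the mark with the column squarely stacked; do not let go, never press hard, and leave the other things on the table where they are.

Things in the scene. Friction and masses are not known exactly. Their poses are not given: they have to be found in the camera images.
- foot_case: Foot of the column, fixed: a dark steel plate 90 x 115 x 8 mm with the largest closed grey case, 72 x 96 x 30 mm (steel lid), on its middle. Origin: centre of the plate's underside, on the table; z up; y along the long side. The flat lid to stack on is 38 mm above the origin. Its place and yaw vary.
- middle_case: Loose closed grey case with plain steel lid, 60 (x) x 80 (y) x 28 (z) mm, about 0.3 kg, lying flat on the table lid up. Origin: centre of its underside; y along the long side, z up. The sides are smooth and may be gripped across the 60 mm; hinge rod and catch on the short ends stand out 2 mm. Either way round (half turn) is right on the column.
- top_case: Loose closed grey case with steel lid, the smallest, 48 (x) x 64 (y) x 26 (z) mm, about 0.2 kg, lying flat on the table lid up; the only one with a ring mark on the lid. Origin: centre of its underside; y along the long side, z up. May be gripped across the 48 mm. Either way round (half turn) is right on the column.
- mark (a point): The marked spot on the small case's lid: dark ring of 16 mm diameter with a dot in its middle, 12 mm from the lid's centre towards the catch end (+y of the small case), 26 mm above its underside. The point is the dot.
- holder: Fixed block of wood 64 x 64 x 50 mm (z up, origin at the centre of its underside) with an upright 12 mm hole through its middle, in which the gauge stands. Its place and yaw vary.
- gauge: Loose plunger gauge, 0.17 kg, 124 mm tall, upright in the wooden block: 40 mm round dial case 13 mm thick, white dial on its -x side, 8 mm stem and plunger below, ribbed grip on top. Origin: on its axis, at the underside of its 28 mm collar, which rests on the block's top; z up. The tip is 38 mm below the origin when out: lift it over 40 mm to clear the block.
- grip (a point): Centre of the gauge's grip, 66 mm above the gauge's origin: a bar 16 (x) x 24 (y) x 40 (z) mm with flat sides, its top 20 mm above this point, the dial case beginning 18 mm below. Best gripped from above across the 16 mm (along the gauge's x).
- tip (a point): Tip of the gauge's plunger (round end, 6 mm diameter); it moves with the plunger.
- plunger (a joint): How far the plunger is pushed in, m: 0 = fully out, 0.012 = bottomed. Spring: 1.2 N when it begins to move, and 0.4 N more for each mm; half way in (0.006) is about 3.6 N.
- front (a point): Reference point only (nothing to see there) on the table top 0.45 m straight ahead of the robot base, fixed; its x axis points from the front edge of the table straight away from the robot, y to the robot's left, z up. The dial must face its -x.
- wax_tin: Bystander: round tin, 70 mm diameter, 32 mm high.
- marking_crayon: Bystander: crayon 98 mm long, 14 mm thick.
- chip_disc: Bystander: stone chip 28 x 40 x 8 mm.
- shim: Bystander: wooden wedge 29 x 100 x 11 mm.
Mind the look-alikes: they are no part of the job. Leave any purple or red look-alike of the top_case alone.

How it is judged:
By the outcome, as a careful person would: the job done as asked, in the order asked, and still so for the second after the job is handed in, while the arm keeps its last pose, push and grip.
It also fails if it takes over 70 s, if anything falls off the work surface, if the arm or the gripper's body presses on something with over 40 N, if the wrist force passes 120 N, or if a joint passes its speed limit or range.

ROBOT

A 6-joint arm with a two-finger parallel gripper is mounted at the origin on a cart in front of the work surface, level with it; the furniture and walls round the work are solid. World frame = base frame: x ahead of the robot, y to its left, z up, the work surface at z = 0. Lengths are in m, angles in rad, forces in N, time in s.
With the tool pointing down it reaches from about 0.375 to 0.925 m from the base axis. Payload 5.7 kg.
Tool frame: the origin (TCP) lies midway between the tips of the shut fingers; the grasp point (between the pads) lies r.grip_point_offset behind it (r.grip_point_offset is the distance from the TCP to the grasp point, in m); z points along the fingers, y is the line along which they close (so a half turn about z gives the same grasp; the last joint's range is limited). The gripper opens to 85 mm and grips with 20 to 120 N. Pads are 22 mm wide; open, the fingers measure 114 mm over their backs; the gripper's body (76 mm by 85 mm) begins 54 mm behind the grasp point. The pads swing forward as they close: fully open they stand 13 mm farther back than shut.
Start: joints at [1.14, 0.359, 1.51, -0, 1.272, -0.115], TCP at [0.186, 0.57, 0.231] pointing down, gripper open.
Joint ranges: [-2.97, 2.97], [-1.01, 2.36], [0.21, 2.38], [-0.96, 4.11], [0.2, 2.71], [-2.98, 2.98]. Speed limits (rad/s): [2.39, 2.39, 3.14, 3.14, 3.14, 3.14].

INTERFACE

Orientations are given as a rotation vector (axis times angle).
In Python, from plant import readout, vision, job_done, r gives the robot as it stands.
- The arm moves only by the shell command python3 -m creep 'ROWS'. ROWS is JSON, a list that holds one entry, the list of rows, each a list of 7 numbers: the turn, a rotation vector about the world's x, y, z in units of 0.15 rad (1.0 is 0.15 rad), then the shift along the world's x, y, z in units of 0.05 m (1.0 is 0.05 m), then the opening, from 0 (shut) to 1 (fully open). In form: [[[rx, ry, rz, tx, ty, tz, grip], ...]]. A call has exactly 5 rows; each row shifts and turns the commanded pose from where the row before left it; what a row does not reach is not made up. A row lasts 1/8 s, in which the tool goes at most 62.5 mm and 10.7 degrees, less where a joint would pass 70% of its speed; a pose out of reach is approached as far as the arm can. A call with a number of a shift or a turn outside -1 to 1 is refused whole. A call with a gripper value outside its range is refused whole. The fingers move at their own pace and stop on an object; the grip force is fixed at half the most. Time passes only in rows, so rows that do not move let the fingers close, or fill a call up. It gives the time, the measured TCP pose, the force, the opening and the grip force at its end, in the units of the state.
- readout.get_obs(): the state, without advancing time (a new reading comes with each control period).
- vision.grab_frame(name): name is "scene" or "top" or "wrist"; returns (picture, depth): 400x640x3 uint8, blue, green, red; 400x640 float32, m along the optical axis (not along the pixel's ray), 0 where there is no reading.
- vision.get_calibration(name): a dict with "mtx" (3x3 intrinsics, pixels), "position" and "attitude" of the camera in the world. Camera axes: x right, y down, z forward; pixel columns grow to the right and rows downward; lengths in m; the calibration is good to about 2 mm. A picture is of the moment at which its call begins: read the wrist's pose just before it. get_calibration takes no time and is no camera call; for the wrist camera it gives the pose at the moment of the call.
- job_done(): hands the job in; it is judged then, once.
The state is a dict: "time_s": time; "joint_positions": joint angles; "qd": joint speeds; "tau": joint torques, N m; "position": TCP position; "eef_rot": TCP orientation; "force": force on the tool from outside, world axes, zero at the start; "torque": the same for the moment, N m; "opening": finger opening in m; "gripper_force": force on a finger pad.
Only numpy, scipy, OpenCV 4.12 (cv2) and the standard library are available. Lean on these libraries where they do the work, as an engineer would, in place of code of your own. Each camera call takes 0.05 s, during which the arm holds its last target. There are 200 camera calls.

## Working session

There is one attempt and no reset: what is moved stays moved. The work goes in short steps, Python scripts to look and compute and a shell command to move; the robot and the scene stay as the last step left them, time stands still between calls to the robot, and variables do not carry over. Pictures are saved under pics/ and viewed, at most 13 in all, crops included, and the job is handed in when it is done.

```bash
ls; mkdir -p pics; python3 - <<'E'
from plant import readout, vision, r
import cv2,numpy as np
print(readout.get_obs()); print(r.grip_point_offset)
for n in("scene","top"):
    p,d=vision.grab_frame(n); cv2.imwrite(f"pics/{n}0.png",p); np.save(f"pics/{n}0.npy",d)
    print(n,vision.get_calibration(n))
E
```

```text
pics
{'time_s': 0.0, 'joint_positions': array([ 1.13987461e+00,  3.59499272e-01,  1.51142383e+00,  1.19892812e-05,
        1.27248662e+00, -1.15082104e-01]), 'qd': array([ 1.20824445e-03, -8.94346188e-04,  2.86701213e-05, -4.57898890e-04,
       -7.25837709e-04,  3.51984457e-04]), 'tau': array([-2.50490863e-03, -5.27603495e+01, -2.78616929e+01, -2.71738218e-04,
        1.33697878e-02, -3.51512210e-05]), 'position': array([0.18608087, 0.5697128 , 0.23046026]), 'eef_rot': array([-4.93986684e-01, -3.10200366e+00,  2.74325394e-03]), 'force': array([-0.39732931, -0.0836498 , -0.88415547]), 'torque': array([0.02797242, 0.03002891, 0.00181568]), 'gripper_force': 0.0, 'opening': 0.0851584111980769}
0.0187
scene {'mtx': array([[488.96906125,   0.        , 315.04951914],
       [  0.        , 488.96906125, 200.20940381],
       [  0.        ,   0.        ,   1.        ]]), 'position': array([1.07186595, 0.24369821, 1.16887742]), 'attitude': array([-1.47489178, -2.35529127,  0.62915447])}
top {'mtx': array([[385.57964729,   0.        , 318.53946182],
       [  0.        , 385.57964729, 205.01696091],
       [  0.        ,   0.        ,   1.        ]]), 'position': array([ 0.30192895, -0.04283703,  1.12378866]), 'attitude': array([-2.1247485 ,  2.1014066 , -0.20816535])}
```

View pics/top0.png

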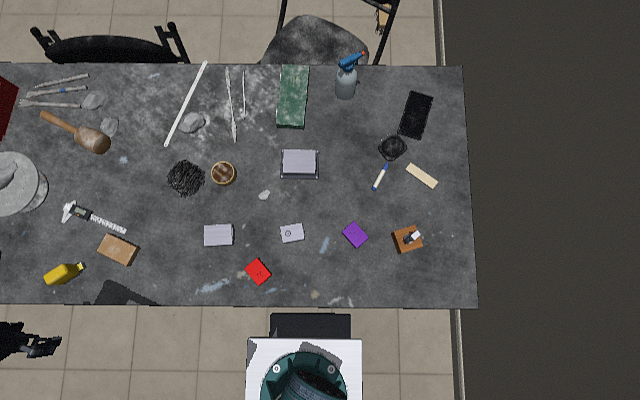

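View pics/scene0.png

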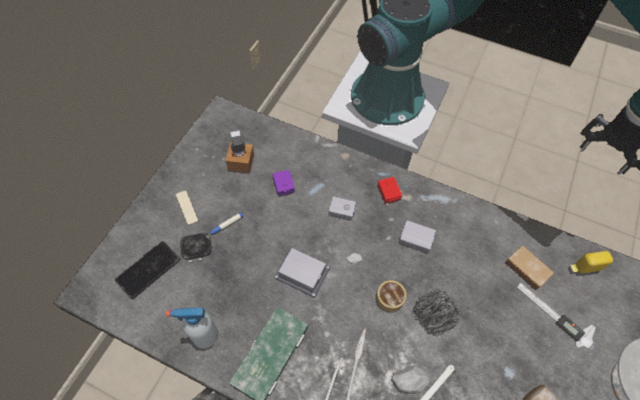

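The top view shows the foot case at about (299,164), middle case (218,235), ring-marked case (291,233) and gauge block (407,239). The purple case at (355,235) and the red one at (258,271) are the look-alikes. Next I measure rough poses.

```bash
cat > h.py <<'E'
from plant import readout, vision, r
import cv2,numpy as np
from scipy.spatial.transform import Rotation as R
def cal(n):
    c=vision.get_calibration(n); return c["mtx"],np.array(c["position"]),R.from_rotvec(c["attitude"]).as_matrix()
def ray(c,uv,z):
    K,p,A=c; uv=np.atleast_2d(uv).astype(float)
    d=np.c_[uv,np.ones(len(uv))]@np.linalg.inv(K).T@A.T
    return p+d*((z-p[2])/d[:,2])[:,None]
def cloud(c,d):
    K,p,A=c; v,u=np.indices(d.shape); u,v=u+0.,v+0.
    P=np.stack([u,v,np.ones_like(u)],-1)@np.linalg.inv(K).T*d[...,None]
    return P@A.T+p
def rect(c,mask,z):
    "largest contour -> rectangle at height z: centre, long, short, yaw of long side (deg)"
    cs,_=cv2.findContours(mask.astype(np.uint8),cv2.RETR_EXTERNAL,cv2.CHAIN_APPROX_NONE)
    k=max(cs,key=cv2.contourArea)[:,0]
    P=ray(c,k,z)[:,:2]
    (cx,cy),(w,h),a=cv2.minAreaRect((P*1000).astype(np.float32))
    if w<h: w,h,a=h,w,a+90
    return np.round([cx,cy,w,h,(a+90)%180-90],1)
E
python3 - <<'E'
from h import *
c=cal("top"); p=cv2.imread("pics/top0.png"); d=np.load("pics/top0.npy"); P=cloud(c,d)
for n,(u,v),z,b in(("foot",(299,164),.038,26),("mid",(218,235),.028,22),("top",(291,233),.026,20),("holder",(407,239),.05,24)):
    w=np.zeros(d.shape,bool); w[v-b:v+b,u-b:u+b]=1
    m=w&(abs(P[...,2]-z)<.007)&(d>0)
    q=P[m]; print(n,np.median(q,0).round(4),m.sum(),rect(c,m,z))
    if n!="holder":
        m=w&(p.min(2)>120); print('  col',np.median(P[m],0).round(4),rect(c,m,z))
w=np.zeros(d.shape,bool); w[210:265,380:435]=1
q=P[w&(P[...,2]>.06)]; print(q.round(3)[::3])
E
```

```text
foot [0.6542 0.0233 0.038 ] 779 [653.9  24.5  97.3  70.7 -89.4]
  col [0.6551 0.026  0.0379] [657.   24.9  97.9  70.8 -89.4]
mid [0.4353 0.2519 0.0274] 589 [435.5 250.4  80.5  60.2 -85.5]
  col [0.4362 0.2524 0.0274] [437.1 250.4  80.3  60.4 -85.9]
top [0.4436 0.0395 0.0255] 376 [443.9  40.2  65.8  48.1 -78.7]
  col [0.4461 0.0392 0.0254] [445.5  40.7  65.5  48.3 -78.9]
holder [ 0.4237 -0.2809  0.0497] 433 [ 427.4 -285.5   65.6   63.7  -71.2]
[[ 0.302 -0.043  1.124]
 [ 0.302 -0.043  1.124]
 [ 0.442 -0.291  0.126]
 [ 0.438 -0.291  0.137]
 [ 0.435 -0.286  0.135]
 [ 0.435 -0.294  0.136]
 [ 0.433 -0.283  0.136]
 [ 0.433 -0.292  0.133]
 [ 0.433 -0.28   0.115]
 [ 0.43  -0.283  0.137]
 [ 0.43  -0.291  0.135]
 [ 0.43  -0.299  0.135]
 [ 0.428 -0.278  0.136]
 [ 0.427 -0.285  0.137]
 [ 0.428 -0.294  0.133]
 [ 0.302 -0.043  1.124]
 [ 0.425 -0.274  0.131]
 [ 0.425 -0.28   0.137]
 [ 0.425 -0.287  0.14 ]
 [ 0.425 -0.296  0.137]
 [ 0.424 -0.273  0.121]
 [ 0.423 -0.278  0.134]
 [ 0.422 -0.285  0.136]
 [ 0.302 -0.043  1.124]
 [ 0.423 -0.274  0.107]
 [ 0.421 -0.277  0.128]
 [ 0.42  -0.282  0.137]
 [ 0.424 -0.273  0.076]
 [ 0.422 -0.276  0.096]
 [ 0.419 -0.278  0.122]
 [ 0.417 -0.282  0.138]
 [ 0.42  -0.27   0.087]
 [ 0.419 -0.277  0.092]
 [ 0.417 -0.28   0.114]
 [ 0.415 -0.282  0.136]
 [ 0.417 -0.273  0.087]
 [ 0.417 -0.28   0.091]
 [ 0.414 -0.282  0.116]
 [ 0.415 -0.275  0.087]
 [ 0.302 -0.043  1.124]
 [ 0.412 -0.278  0.085]
 [ 0.302 -0.043  1.124]]
```

```bash
python3 - <<'E'
import cv2
p=cv2.imread("pics/top0.png")[205:275,370:450]; q=cv2.imread("pics/scene0.png")[115:185,200:280]
cv2.imwrite("pics/g0.png",cv2.hconcat([cv2.resize(x,None,fx=5,fy=5,interpolation=2) for x in(p,q)]))
E
```

```text
(no output)
```

View pics/g0.png

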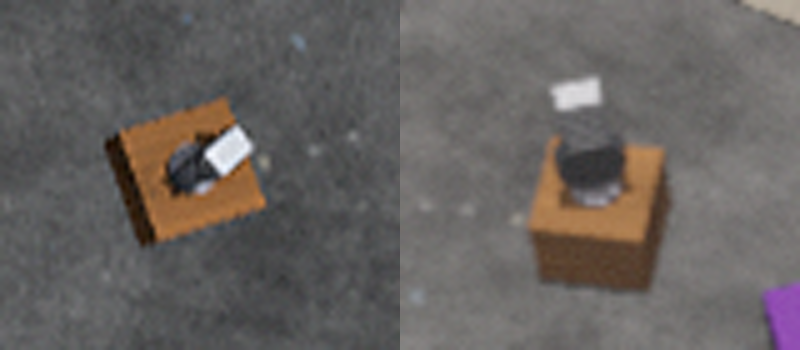

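The gauge's back, not its dial, faces the scene camera. So the dial points roughly to (-0.8,-0.55) and the gauge yaw is about 34°, with the white grip top at about (229,150) in the left crop. I move above the middle case and look.

```bash
python3 -m creep '[[[0,0,-0.8,0.5,-0.64,0,1],[0,0,-0.8,0.5,-0.64,0,1],[0,0,-0.8,0.5,-0.64,0,1],[0,0,-0.8,0.5,-0.64,0,1],[0,0,-0.8,0.5,-0.64,0,1]]]'; python3 -m creep '[[[0,0,-0.8,0.5,-0.64,0,1],[0,0,-0.8,0.5,-0.64,0,1],[0,0,-0.8,0.5,-0.64,0,1],[0,0,-0.8,0.5,-0.64,0,1],[0,0,-0.7,0.5,-0.64,0,1]]]'; python3 -m creep '[[[0,0,0,0,0,0,1],[0,0,0,0,0,0,1],[0,0,0,0,0,0,1],[0,0,0,0,0,0,1],[0,0,0,0,0,0,1]]]'
cat >> h.py <<'E'
def tool():
    o=readout.get_obs(); A=R.from_rotvec(o["eef_rot"]).as_matrix()
    print("t %.2f pos"%o["time_s"],(o["position"]*1000).round(1),"yaw_y %.2f"%np.degrees(np.arctan2(A[1,1],A[0,1])),"zaxis",A[:,2].round(4),"F",np.round(o["force"],2),"open %.4f gf %.1f"%(o["opening"],o["gripper_force"]),"j1,6",o["joint_positions"][[0,5]].round(2))
    return o,A
E
python3 - <<'E'
from h import *
tool(); c=cal("wrist"); p,d=vision.grab_frame("wrist"); cv2.imwrite("pics/w1.png",p); np.save("pics/w1.npy",d); np.save("pics/w1c.npy",np.array(c,object),allow_pickle=True)
print(c)
E
```

```text
time_s: 0.72
position: [0.3118, 0.409, 0.231]
eef_rot: [-1.394, -2.815, 0.001]
force: [1.4, 0.3, 0.7]
opening: 0.0853
gripper_force: 0.0
time_s: 1.35
position: [0.4368, 0.2491, 0.231]
eef_rot: [-2.146, -2.294, 0.001]
force: [1.0, 0.6, 0.6]
opening: 0.0852
gripper_force: 0.0
time_s: 1.98
position: [0.436, 0.2508, 0.2313]
eef_rot: [-2.141, -2.299, 0.0]
force: [0.1, -0.3, -1.0]
opening: 0.0854
gripper_force: 0.0
t 1.98 pos [436.  250.8 231.3] yaw_y 4.08 zaxis [-1.e-04  1.e-04 -1.e+00] F [ 0.08 -0.26 -1.05] open 0.0854 gf 0.0 j1,6 [0.38 0.31]Traceback (most recent call last):
  File "<stdin>", line 2, in <module>
ValueError: could not broadcast input array from shape (3,3) into shape (3,)
```

View pics/w1.png

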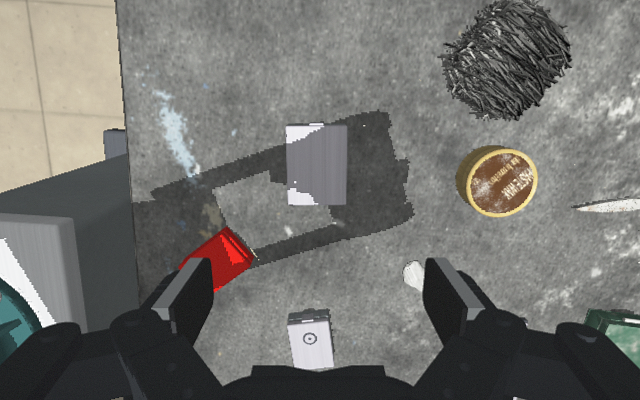

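The wrist view shows the middle case at (317,165), half in shadow, the ring case at (312,338) with the ring towards world +y, and the red one at (220,258). Depth is the right cue here because of the shadow.

```bash
cat >> h.py <<'E'
def lid(z,near,rad,name="wrist",tol=.005,save=None):
    "horizontal face at height z close to near (xy)"
    c=cal(name); p,d=vision.grab_frame(name); P=cloud(c,d)
    if save: cv2.imwrite(save,p)
    m=(abs(P[...,2]-z)<tol)&(d>0)&(np.hypot(P[...,0]-near[0],P[...,1]-near[1])<rad)
    m=cv2.morphologyEx(m.astype(np.uint8),cv2.MORPH_OPEN,np.ones((7,7)))
    print(name,"lid z %.4f"%np.median(P[m>0][:,2]),"n",m.sum(),"c,long,short,yaw",rect(c,m,z))
    return c,p,d,P,m
E
python3 - <<'E'
from h import *
o,A=tool(); c,*_=lid(.028,(.436,.251),.06)
print(c[1]-o["position"],A.T@c[2],ray(c,[[320,200]],0))
lid(.038,(.654,.0245),.07,"top"); lid(.026,(.4445,.0403),.05,"top");lid(.028,(.436,.251),.06,"top")
lid(.028,(.436,.251),.06,"scene");lid(.026,(.4445,.0403),.05,"scene");lid(.038,(.654,.0245),.07,"scene")
E
```

```text
t 2.02 pos [436.1 250.7 231.3] yaw_y 4.06 zaxis [-1.e-04  0.e+00 -1.e+00] F [-0.22  0.58  0.42] open 0.0855 gf 0.0 j1,6 [0.38 0.31]
wrist lid z 0.0283 n 4844 c,long,short,yaw [435.1 254.2  81.1  59.7 -85.6]
[-0.00437047  0.07178388  0.14309148] [[ 1.33291447e-04 -9.59208302e-01 -2.82700221e-01]
 [ 9.99999522e-01 -1.45893821e-04  9.66514798e-04]
 [-9.68333234e-04 -2.82700215e-01  9.59207825e-01]] [[0.4424818  0.21002288 0.        ]]
top lid z 0.0380 n 605 c,long,short,yaw [654.   23.3  89.1  70.7 -89.4]
top lid z 0.0259 n 193 c,long,short,yaw [442.1  47.8  43.2  40.2   0.6]
top lid z 0.0277 n 499 c,long,short,yaw [435.1 252.   77.5  58.4 -86.7]
scene lid z 0.0283 n 236 c,long,short,yaw [449.3 268.6  34.6  33.6  19.7]
scene lid z 0.0261 n 161 c,long,short,yaw [432.   57.8  25.8  24.4  23.9]
scene lid z 0.0384 n 648 c,long,short,yaw [659.1  24.8  91.1  55.2  47.6]
```

```bash
python3 -m creep '[[[0,0,0,-0.02,0.06,-0.8,1],[0,0,0,0,0,-0.8,1],[0,0,0,0,0,-0.8,1],[0,0,0,0,0,-0.8,1],[0,0,0,0,0,-0.8,1]]]'; python3 -m creep '[[[0,0,0,0,0,-0.3,1],[0,0,0,0,0,-0.2,1],[0,0,0,0,0,-0.16,1],[0,0,0,0,0,0,1],[0,0,0,0,0,0,1]]]'; python3 -m creep '[[[0,0,0,0,0,0,0],[0,0,0,0,0,0,0],[0,0,0,0,0,0,0],[0,0,0,0,0,0,0],[0,0,0,0,0,0,0]]]'
python3 -c "
from h import *
tool()"
```

```text
time_s: 3.0
position: [0.4358, 0.2534, 0.0302]
eef_rot: [2.142, 2.297, 0.001]
force: [0.1, 0.5, 0.3]
opening: 0.0855
gripper_force: 0.0
time_s: 3.62
position: [0.4359, 0.2536, -0.001]
eef_rot: [2.142, 2.297, 0.002]
force: [0.4, 0.4, 0.0]
opening: 0.0854
gripper_force: 0.0
time_s: 4.25
position: [0.4356, 0.2534, -0.001]
eef_rot: [2.142, 2.298, 0.001]
force: [-0.6, -0.2, 6.3]
opening: 0.059
gripper_force: 64.5
t 4.25 pos [435.6 253.4  -1. ] yaw_y 4.01 zaxis [ 6.e-04  3.e-04 -1.e+00] F [-0.62 -0.23  6.25] open 0.0590 gf 64.5 j1,6 [0.39 0.32]
```

```bash
python3 -m creep '[[[0,0,0,0,0,0.3,0],[0,0,0,0,0,0.9,0],[0,0,0,0,0,1,0],[0,0,0,0,0,1,0],[0,0,0,0,0,1,0]]]'; python3 -m creep '[[[0,0,-0.1,0.44,-0.46,0.1,0],[0,0,-0.1,0.44,-0.46,0.1,0],[0,0,-0.1,0.44,-0.46,0.1,0],[0,0,-0.1,0.44,-0.46,0.1,0],[0,0,0,0.44,-0.46,0,0]]]'; python3 -m creep '[[[0,0,0,0.44,-0.46,0,0],[0,0,0,0.44,-0.46,0,0],[0,0,0,0.44,-0.46,0,0],[0,0,0,0.44,-0.46,0,0],[0,0,0,0.4,-0.46,0,0]]]';  python3 -m creep '[[[0,0,0,0,0,0,0],[0,0,0,0,0,0,0],[0,0,0,0,0,0,0],[0,0,0,0,0,0,0],[0,0,0,0,0,0,0]]]'
python3 -c "
from h import *
tool();lid(.038,(.654,.0245),.075,save='pics/w2.png')"
```

```text
time_s: 4.88
position: [0.4346, 0.253, 0.2106]
eef_rot: [-2.142, -2.298, 0.0]
force: [0.8, 0.4, -3.8]
opening: 0.0589
gripper_force: 66.3
time_s: 5.5
position: [0.5455, 0.1375, 0.2293]
eef_rot: [2.21, 2.232, 0.001]
force: [-0.4, -0.4, -3.7]
opening: 0.0592
gripper_force: 66.4
time_s: 6.12
position: [0.6532, 0.0226, 0.2286]
eef_rot: [-2.21, -2.232, 0.001]
force: [0.6, 0.1, -2.2]
opening: 0.0592
gripper_force: 66.4
time_s: 6.75
position: [0.6531, 0.0238, 0.2284]
eef_rot: [-2.21, -2.233, 0.0]
force: [-0.0, -0.2, -3.5]
opening: 0.059
gripper_force: 66.4
t 6.75 pos [653.1  23.8 228.4] yaw_y 0.61 zaxis [-1.e-04  0.e+00 -1.e+00] F [-0.   -0.22 -3.5 ] open 0.0590 gf 66.4 j1,6 [-0.07 -0.08]
wrist lid z 0.0384 n 4486 c,long,short,yaw [6.548e+02 4.620e+01 7.230e+01 5.610e+01 6.000e-01]
```

View pics/w2.png

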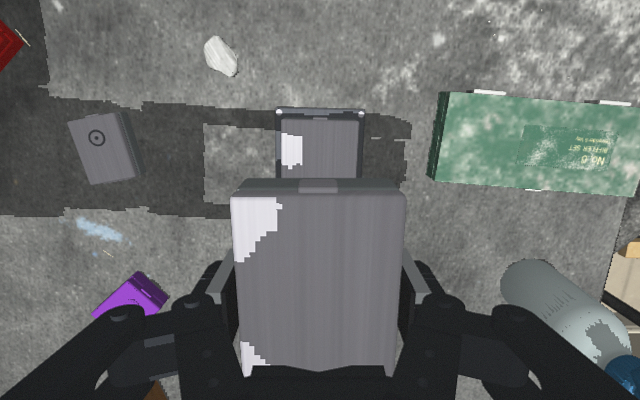

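The wrist picture shows the held case covering the near half of the foot; the foot's far part is visible at (320,145). I shift back a little to see the whole foot lid.

```bash
python3 -m creep '[[[0,0,0,0,-0.6,0,0],[0,0,0,0,-0.6,0,0],[0,0,0,0,0,0,0],[0,0,0,0,0,0,0],[0,0,0,0,0,0,0]]]'
python3 -c "
from h import *
o,A=tool();c,p,d,P,m=lid(.038,(.654,.0245),.075,save='pics/w3.png')
q=o['position']; z=q[2]+.001+.028
m=(abs(P[...,2]-z)<.006)&(d>0); m=cv2.morphologyEx(m.astype(np.uint8),cv2.MORPH_OPEN,np.ones((5,5)))
print(np.median(P[m>0],0),rect(c,m,np.median(P[m>0][:,2])))
lid(.038,(.654,.0245),.075,'top')
"
```

```text
time_s: 7.42
position: [0.6533, -0.0358, 0.2283]
eef_rot: [-2.209, -2.233, -0.0]
force: [0.5, -0.1, -3.5]
opening: 0.0589
gripper_force: 66.4
t 7.42 pos [653.3 -35.8 228.3] yaw_y 0.62 zaxis [-2.e-04  4.e-04 -1.e+00] F [ 0.51 -0.11 -3.45] open 0.0589 gf 66.4 j1,6 [-0.16 -0.17]
wrist lid z 0.0384 n 8561 c,long,short,yaw [654.5  24.9  96.9  71.6  89.3]
[ 0.65392533 -0.02612327  0.25759103] [ 6.54e+02 -3.11e+01  8.79e+01  7.62e+01  6.00e-01]
  return _methods._mean(a, axis=axis, dtype=dtype,
  ret = ret.dtype.type(ret / rcount)
Traceback (most recent call last):
  File "h.py", line 32, in lid
    print(name,"lid z %.4f"%np.median(P[m>0][:,2]),"n",m.sum(),"c,long,short,yaw",rect(c,m,z))
                                                                                  ~~~~^^^^^^^
  File "h.py", line 17, in rect
    k=max(cs,key=cv2.contourArea)[:,0]
      ~~~^^^^^^^^^^^^^^^^^^^^^^^^
ValueError: max() iterable argument is empty
```

```bash
python3 -m creep '[[[0,0,0,0.03,0.6,0,0],[0,0,0,0,0.61,0,0],[0,0,0,0,0,-0.8,0],[0,0,0,0,0,-0.9,0],[0,0,0,0,0,-0.9,0]]]'; python3 -m creep '[[[0,0,0,0,0,-0.7,0],[0,0,0,0,0,-0.3,0],[0,0,0,0,0,-0.14,0],[0,0,0,0,0,0,0],[0,0,0,0,0,0,0]]]'
python3 -c "
from h import *
o,A=tool()"
```

```text
time_s: 8.15
position: [0.6551, 0.0246, 0.0974]
eef_rot: [2.209, 2.233, 0.001]
force: [0.8, -0.4, -3.3]
opening: 0.0593
gripper_force: 66.5
time_s: 8.78
position: [0.6561, 0.0237, 0.0428]
eef_rot: [2.209, 2.231, 0.003]
force: [-0.2, 0.2, -2.9]
opening: 0.0589
gripper_force: 66.2
t 8.78 pos [656.1  23.7  42.8] yaw_y 0.58 zaxis [ 2.5e-03 -2.0e-04 -1.0e+00] F [-0.15  0.21 -2.88] open 0.0589 gf 66.2 j1,6 [-0.07 -0.08]
```

```bash
python3 -m creep '[[[0,0,0,0,0,-0.03,0],[0,0,0,0,0,0,0],[0,0,0,0,0,0,0],[0,0,0,0,0,0,0],[0,0,0,0,0,0,0]]]'
python3 -c "
from h import *
o,A=tool()"
```

```text
time_s: 9.4
position: [0.6548, 0.0238, 0.0398]
eef_rot: [-2.21, -2.232, 0.0]
force: [-0.9, -0.0, -3.0]
opening: 0.0589
gripper_force: 66.2
t 9.40 pos [654.8  23.8  39.8] yaw_y 0.57 zaxis [-1.e-04  0.e+00 -1.e+00] F [-0.86 -0.   -3.04] open 0.0589 gf 66.2 j1,6 [-0.07 -0.08]
```

```bash
python3 -m creep '[[[0,0,0,0,0.02,-0.03,0],[0,0,0,0,0,-0.02,0],[0,0,0,0,0,0,0],[0,0,0,0,0,0,0],[0,0,0,0,0,0,0]]]'
python3 -c "
from h import *
o,A=tool()"
```

```text
time_s: 10.02
position: [0.6548, 0.0248, 0.0372]
eef_rot: [-2.21, -2.232, 0.0]
force: [-0.3, -0.7, -3.7]
opening: 0.059
gripper_force: 66.4
t 10.03 pos [654.8  24.8  37.2] yaw_y 0.57 zaxis [-2.e-04  0.e+00 -1.e+00] F [-0.26 -0.67 -3.72] open 0.0590 gf 66.4 j1,6 [-0.07 -0.08]
```

```bash
python3 -m creep '[[[0,0,0,0,0,-0.02,0],[0,0,0,0,0,0,0],[0,0,0,0,0,0,0],[0,0,0,0,0,0,0],[0,0,0,0,0,0,0]]]'
python3 -c "
from h import *
o,A=tool()
if o['force'][2]<-1: print('no contact')"
```

```text
time_s: 10.65
position: [0.6549, 0.0248, 0.037]
eef_rot: [2.21, 2.232, 0.0]
force: [-2.9, -0.1, 5.5]
opening: 0.0589
gripper_force: 67.4
t 10.65 pos [654.9  24.8  37. ] yaw_y 0.58 zaxis [ 3.e-04 -1.e-04 -1.e+00] F [-2.88 -0.1   5.53] open 0.0589 gf 67.4 j1,6 [-0.07 -0.08]
```

```bash
python3 -m creep '[[[0,0,0,0,0,0,1],[0,0,0,0,0,0,1],[0,0,0,0,0,0,1],[0,0,0,0,0,0.2,1],[0,0,0,0,0,0.6,1]]]';  python3 -m creep '[[[0,0,0,0,0,0.8,1],[0,0,0,0,0,0.9,1],[0,0,0,0,-0.3,0.9,1],[0,0,0,0,-0.3,0.6,1],[0,0,0,0,0,0,1]]]'; python3 -m creep '[[[0,0,0,0,0,0,1],[0,0,0,0,0,0,1],[0,0,0,0,0,0,1],[0,0,0,0,0,0,1],[0,0,0,0,0,0,1]]]'
python3 -c "
from h import *
o,A=tool()
lid(.066,(.655,.025),.08,save='pics/w4.png')
c,p,d,P,m=lid(.038,(.655,.025),.08)
m=(P[...,2]>.034)&(P[...,2]<.075)&(np.hypot(P[...,0]-.655,P[...,1]-.025)<.08)
print(rect(c,m,.038))
lid(.026,(.4445,.0405),.06)"
```

```text
time_s: 11.28
position: [0.6535, 0.0249, 0.0755]
eef_rot: [-2.208, -2.231, 0.004]
force: [0.8, 1.2, -0.9]
opening: 0.0851
gripper_force: 0.0
time_s: 11.9
position: [0.6569, -0.0063, 0.2402]
eef_rot: [2.208, 2.227, 0.006]
force: [-0.5, 0.1, -0.6]
opening: 0.0856
gripper_force: 0.0
time_s: 12.52
position: [0.6548, -0.0051, 0.236]
eef_rot: [-2.21, -2.232, 0.001]
force: [1.0, -0.5, -0.3]
opening: 0.0855
gripper_force: 0.0
t 12.53 pos [654.8  -5.1 236. ] yaw_y 0.58 zaxis [-6.e-04  1.e-04 -1.e+00] F [ 0.99 -0.55 -0.31] open 0.0855 gf 0.0 j1,6 [-0.11 -0.12]
wrist lid z 0.0663 n 6262 c,long,short,yaw [655.7  25.2  80.9  59.7 -89.4]
wrist lid z 0.0382 n 685 c,long,short,yaw [6.548e+02 6.900e+01 7.070e+01 8.800e+00 6.000e-01]
[654.5  25.   97.   71.7  89.2]
wrist lid z 0.0262 n 3406 c,long,short,yaw [445.3  41.4  65.2  50.1 -78.6]
```

View pics/w4.png

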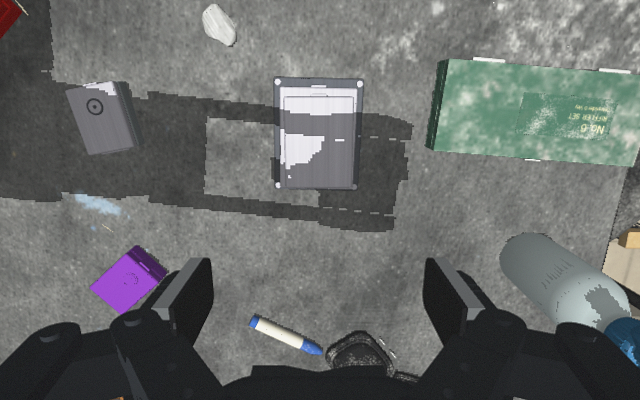

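The middle case sits at the foot's centre to about 1 mm and is parallel to it (pixels (319,135)). Next is the ring case.

```bash
python3 -m creep '[[[0,0,0.25,-0.84,0.18,0,1],[0,0,0.25,-0.84,0.18,0,1],[0,0,0.25,-0.84,0.18,0,1],[0,0,0.25,-0.84,0.18,0,1],[0,0,0.25,-0.84,0.18,0,1]]]'; python3 -m creep '[[[0,0,0,0,0,0,1],[0,0,0,0,0,0,1],[0,0,0,0,0,0,1],[0,0,0,0,0,0,1],[0,0,0,0,0,0,1]]]'
python3 -c "
from h import *
o,A=tool()
lid(.026,(.4445,.0405),.06)
lid(.026,(.4445,.0405),.06)"
```

```text
time_s: 13.3
position: [0.4436, 0.04, 0.2364]
eef_rot: [1.99, 2.43, 0.001]
force: [-0.5, 0.0, 0.6]
opening: 0.0857
gripper_force: 0.0
time_s: 13.92
position: [0.4453, 0.0397, 0.2361]
eef_rot: [-1.992, -2.429, 0.0]
force: [0.0, -0.4, -0.1]
opening: 0.0853
gripper_force: 0.0
t 13.93 pos [445.3  39.7 236.1] yaw_y 11.30 zaxis [-3.e-04  0.e+00 -1.e+00] F [ 0.01 -0.42 -0.06] open 0.0853 gf 0.0 j1,6 [-0.07 -0.26]
wrist lid z 0.0263 n 2916 c,long,short,yaw [443.6  41.3  65.7  47.1 -79.9]
wrist lid z 0.0264 n 2987 c,long,short,yaw [443.3  41.5  65.1  47.8 -78.7]
```

```bash
python3 -m creep '[[[0,0,0,-0.03,0.03,-0.8,1],[0,0,0,0,0,-0.8,1],[0,0,0,0,0,-0.8,1],[0,0,0,0,0,-0.8,1],[0,0,0,0,0,-0.8,1]]]'; python3 -m creep '[[[0,0,0,0,0,-0.4,1],[0,0,0,0,0,-0.2,1],[0,0,0,0,0,-0.1,1],[0,0,0,0,0,0,1],[0,0,0,0,0,0,1]]]'; python3 -m creep '[[[0,0,0,0,0,0,0],[0,0,0,0,0,0,0],[0,0,0,0,0,0,0],[0,0,0,0,0,0,0],[0,0,0,0,0,0,0]]]'
python3 -c "
from h import *
tool()"
```

```text
time_s: 14.65
position: [0.4439, 0.0413, 0.0352]
eef_rot: [1.991, 2.429, 0.001]
force: [0.5, -0.4, -0.1]
opening: 0.0854
gripper_force: 0.0
time_s: 15.28
position: [0.444, 0.0413, 0.0019]
eef_rot: [1.991, 2.429, 0.001]
force: [-0.1, 0.5, 0.2]
opening: 0.0851
gripper_force: 0.0
time_s: 15.9
position: [0.4436, 0.0413, 0.0018]
eef_rot: [1.991, 2.429, 0.001]
force: [-1.1, -0.0, 6.9]
opening: 0.0469
gripper_force: 61.6
t 15.90 pos [443.6  41.3   1.8] yaw_y 11.32 zaxis [ 7.e-04 -1.e-04 -1.e+00] F [-1.1  -0.03  6.86] open 0.0469 gf 61.6 j1,6 [-0.06 -0.26]
```

```bash
python3 -m creep '[[[0,0,0,0,0,0.3,0],[0,0,0,0,0,0.9,0],[0,0,0,0,0,0.9,0],[0,0,0,0,0,0.6,0],[0,0,0,0,0,0.3,0]]]'; python3 -m creep '[[[0,0,-0.25,0.85,-0.06,0,0],[0,0,-0.25,0.85,-0.06,0,0],[0,0,-0.25,0.85,-0.06,0,0],[0,0,-0.25,0.85,-0.07,0,0],[0,0,-0.25,0.83,-0.07,0,0]]]'; python3 -m creep '[[[0,0,0,0,0,-0.6,0],[0,0,0,0,0,-0.6,0],[0,0,0,0,0,-0.2,0],[0,0,0,0,0,0,0],[0,0,0,0,0,0,0]]]'; python3 -m creep '[[[0,0,0,0,0,0,0],[0,0,0,0,0,0,0],[0,0,0,0,0,0,0],[0,0,0,0,0,0,0],[0,0,0,0,0,0,0]]]'
python3 -c "
from h import *
tool()"
```

```text
time_s: 16.52
position: [0.4439, 0.0413, 0.153]
eef_rot: [1.99, 2.428, 0.002]
force: [-0.1, 0.1, -2.7]
opening: 0.0472
gripper_force: 62.9
time_s: 17.15
position: [0.6555, 0.0252, 0.1506]
eef_rot: [-2.211, -2.23, 0.001]
force: [0.9, -0.3, -2.2]
opening: 0.0469
gripper_force: 62.8
time_s: 17.77
position: [0.6557, 0.0253, 0.0825]
eef_rot: [2.209, 2.232, 0.002]
force: [0.3, 0.4, -1.5]
opening: 0.0468
gripper_force: 62.8
time_s: 18.4
position: [0.6548, 0.0253, 0.0813]
eef_rot: [-2.21, -2.232, 0.0]
force: [1.1, -0.6, -1.3]
opening: 0.0468
gripper_force: 62.8
t 18.40 pos [654.8  25.3  81.3] yaw_y 0.58 zaxis [-1.e-04  0.e+00 -1.e+00] F [ 1.06 -0.59 -1.29] open 0.0468 gf 62.8 j1,6 [-0.07 -0.08]
```

Down 12.5 mm to just above the lid, then a small contact step.

```bash
python3 -m creep '[[[0,0,0,0,0,-0.15,0],[0,0,0,0,0,-0.09,0],[0,0,0,0,0,0,0],[0,0,0,0,0,0,0],[0,0,0,0,0,0,0]]]'; python3 -m creep '[[[0,0,0,0,0,-0.02,0],[0,0,0,0,0,0,0],[0,0,0,0,0,0,0],[0,0,0,0,0,0,0],[0,0,0,0,0,0,0]]]'
python3 -c "
from h import *
tool()"
```

```text
time_s: 19.02
position: [0.6549, 0.0253, 0.0694]
eef_rot: [2.21, 2.232, 0.0]
force: [-0.2, -0.4, -2.1]
opening: 0.0467
gripper_force: 62.8
time_s: 19.65
position: [0.6549, 0.0253, 0.0683]
eef_rot: [-2.21, -2.232, 0.0]
force: [0.8, -0.3, -2.6]
opening: 0.0473
gripper_force: 62.8
t 19.65 pos [654.9  25.3  68.3] yaw_y 0.57 zaxis [-1.e-04  0.e+00 -1.e+00] F [ 0.82 -0.28 -2.62] open 0.0473 gf 62.8 j1,6 [-0.07 -0.08]
```

```bash
python3 -m creep '[[[0,0,0,0,0,-0.02,0],[0,0,0,0,0,0,0],[0,0,0,0,0,0,0],[0,0,0,0,0,0,0],[0,0,0,0,0,0,0]]]'; python3 -m creep '[[[0,0,0,0,0,0,1],[0,0,0,0,0,0,1],[0,0,0,0,0,0,1],[0,0,0,0,0,0.2,1],[0,0,0,0,0,0.6,1]]]';  python3 -m creep '[[[0,0,0,0,0,0.9,1],[0,0,0,0,0,0.9,1],[0,0,0,0,-0.3,0.6,1],[0,0,0,0,-0.3,0.2,1],[0,0,0,0,0,0,1]]]'; python3 -m creep '[[[0,0,0,0,0,0,1],[0,0,0,0,0,0,1],[0,0,0,0,0,0,1],[0,0,0,0,0,0,1],[0,0,0,0,0,0,1]]]'
python3 -c "
from h import *
o,A=tool()
lid(.092,(.655,.025),.08,save='pics/w5.png')
c,p,d,P,m=lid(.092,(.655,.025),.08)
for lo,z in((.059,.066),(.031,.038)):
  m=(P[...,2]>lo)&(P[...,2]<.1)&(np.hypot(P[...,0]-.655,P[...,1]-.025)<.08)
  print(rect(c,m,z))"
```

```text
time_s: 20.27
position: [0.655, 0.0253, 0.0679]
eef_rot: [2.21, 2.232, 0.0]
force: [-1.4, 0.0, 5.4]
opening: 0.0471
gripper_force: 63.6
time_s: 20.9
position: [0.6535, 0.0254, 0.1065]
eef_rot: [-2.208, -2.231, 0.004]
force: [0.2, -0.7, -0.2]
opening: 0.0854
gripper_force: 0.0
time_s: 21.52
position: [0.655, -0.0059, 0.2375]
eef_rot: [2.212, 2.23, 0.0]
force: [-0.4, -0.2, -1.4]
opening: 0.0855
gripper_force: 0.0
time_s: 22.15
position: [0.6548, -0.0046, 0.2372]
eef_rot: [-2.21, -2.233, 0.0]
force: [-1.0, 0.3, -0.1]
opening: 0.0856
gripper_force: 0.0
t 22.15 pos [654.8  -4.6 237.2] yaw_y 0.58 zaxis [-2.e-04  0.e+00 -1.e+00] F [-1.02  0.28 -0.14] open 0.0856 gf 0.0 j1,6 [-0.11 -0.12]
wrist lid z 0.0924 n 4664 c,long,short,yaw [655.7  25.8  64.5  47.7 -89.4]
wrist lid z 0.0924 n 4646 c,long,short,yaw [655.7  25.7  64.5  47.7 -89.4]
[655.7  25.5  81.2  59.7 -89.4]
[654.5  25.2  97.5  71.7  89.2]
```

View pics/w5.png

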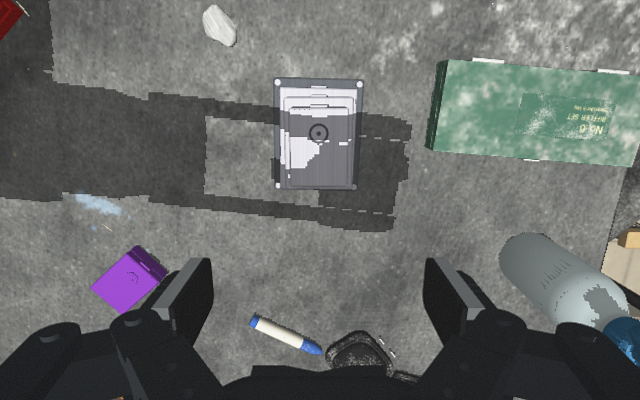

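The small case is square on the stack, with the ring dot at (318,133). Next I go above the gauge.

```bash
python3 -m creep '[[[0,0,0.4,-0.46,-0.56,0,1],[0,0,0.4,-0.46,-0.56,0,1],[0,0,0.4,-0.46,-0.56,0,1],[0,0,0.4,-0.46,-0.56,0,1],[0,0,0.4,-0.45,-0.56,0,1]]]'; python3 -m creep '[[[0,0,0.38,-0.45,-0.56,0,1],[0,0,0.38,-0.45,-0.56,0,1],[0,0,0.38,-0.45,-0.56,0,1],[0,0,0.38,-0.45,-0.56,0,1],[0,0,0.38,-0.45,-0.56,0,1]]]'; python3 -m creep '[[[0,0,0,0,0,0,1],[0,0,0,0,0,0,1],[0,0,0,0,0,0,1],[0,0,0,0,0,0,1],[0,0,0,0,0,0,1]]]'
python3 -c "
from h import *
o,A=tool()
lid(.050,(.427,-.285),.06,save='pics/w6.png')
c,p,d,P,m=lid(.136,(.43,-.287),.04,tol=.004)
"
```

```text
time_s: 22.88
position: [0.5397, -0.1456, 0.2375]
eef_rot: [1.849, 2.539, 0.0]
force: [0.7, -1.6, -0.2]
opening: 0.0852
gripper_force: 0.0
time_s: 23.5
position: [0.4271, -0.2856, 0.2375]
eef_rot: [1.47, 2.776, -0.0]
force: [-0.9, 0.5, -1.0]
opening: 0.0853
gripper_force: 0.0
time_s: 24.12
position: [0.4282, -0.2843, 0.2372]
eef_rot: [-1.471, -2.776, 0.0]
force: [0.8, 0.5, -0.1]
opening: 0.0852
gripper_force: 0.0
t 24.12 pos [ 428.2 -284.3  237.2] yaw_y 34.14 zaxis [-1.e-04 -0.e+00 -1.e+00] F [ 0.78  0.48 -0.14] open 0.0852 gf 0.0 j1,6 [-0.72 -1.32]
wrist lid z 0.0504 n 3202 c,long,short,yaw [ 426.8 -286.3   64.6   64.1  -71.5]
wrist lid z 0.1363 n 708 c,long,short,yaw [ 426.4 -285.9   24.5   15.8  -49.7]
```

View pics/w6.png

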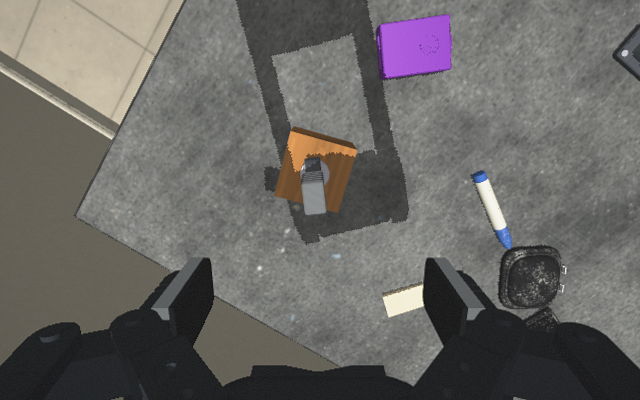

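The wrist view shows the block at (316,172) and the grip top at (314,197), 24.5 x 15.8 mm, with its short side at 40°. A white glint sits on the left of the stem. I align and grip.

```bash
python3 -m creep '[[[0,0,0.35,-0.03,-0.03,-0.4,1],[0,0,0.36,0,0,-0.6,1],[0,0,0,0,0,-0.7,1],[0,0,0,0,0,-0.6,1],[0,0,0,0,0,-0.3,1]]]'; python3 -m creep '[[[0,0,0,0,0,-0.1,1],[0,0,0,0,0,0,1],[0,0,0,0,0,0,1],[0,0,0,0,0,0,1],[0,0,0,0,0,0,0]]]'; python3 -m creep '[[[0,0,0,0,0,0,0],[0,0,0,0,0,0,0],[0,0,0,0,0,0,0],[0,0,0,0,0,0,0],[0,0,0,0,0,0,0]]]'
python3 -c "
from h import *
tool()"
```

```text
time_s: 24.85
position: [0.4257, -0.2856, 0.1058]
eef_rot: [-1.322, -2.848, -0.001]
force: [-1.4, -0.3, 0.9]
opening: 0.0851
gripper_force: 0.0
time_s: 25.48
position: [0.4266, -0.2864, 0.1027]
eef_rot: [1.323, 2.849, -0.001]
force: [0.5, -0.0, 1.1]
opening: 0.0698
gripper_force: 0.0
time_s: 26.1
position: [0.4263, -0.2863, 0.1023]
eef_rot: [-1.323, -2.849, 0.0]
force: [-0.9, -0.6, 1.4]
opening: 0.0154
gripper_force: 58.4
t 26.10 pos [ 426.3 -286.3  102.3] yaw_y 40.19 zaxis [-1.e-04 -2.e-04 -1.e+00] F [-0.94 -0.62  1.44] open 0.0154 gf 58.4 j1,6 [-0.73 -1.43]
```

```bash
python3 -m creep '[[[0,0,0,0,0,0.2,0],[0,0,0,0,0,0.5,0],[0,0,0,0,0,0.7,0],[0,0,0,0,0,0.7,0],[0,0,0,0,0,0.4,0]]]'; python3 -m creep '[[[0,0,-0.3,0.3,0.4,0,0],[0,0,-0.5,0.5,0.7,0,0],[0,0,-0.5,0.5,0.7,0,0],[0,0,-0.5,0.5,0.7,0,0],[0,0,-0.5,0.5,0.7,0,0]]]'; python3 -m creep '[[[0,0,-0.5,0.5,0.7,0,0],[0,0,-0.5,0.5,0.7,0,0],[0,0,-0.5,0.5,0.7,0,0],[0,0,-0.5,0.5,0.7,0,0],[0,0,-0.38,0.27,0.47,0,0]]]'; python3 -m creep '[[[0,0,0,0,0,0,0],[0,0,0,0,0,0,0],[0,0,0,0,0,0,0],[0,0,0,0,0,0,0],[0,0,0,0,0,0,0]]]'
python3 -c "
from h import *
tool()
for n in('scene','top','wrist'):
  p,d=vision.grab_frame(n); cv2.imwrite(f'pics/{n}7.png',p); np.save(f'pics/{n}7.npy',d)
q=cv2.imread('pics/scene7.png')[200:310,250:370]; w=cv2.imread('pics/wrist7.png')[60:360,160:460]
cv2.imwrite('pics/c7.png',cv2.hconcat([cv2.resize(q,(436,400),interpolation=2),cv2.resize(w,(360,400))]))"
```

```text
time_s: 26.72
position: [0.4269, -0.2865, 0.2296]
eef_rot: [1.322, 2.847, -0.001]
force: [-0.2, -0.2, -1.5]
opening: 0.015
gripper_force: 58.4
time_s: 27.35
position: [0.5419, -0.1249, 0.2276]
eef_rot: [-1.796, -2.578, 0.0]
force: [1.2, -1.2, -1.3]
opening: 0.0151
gripper_force: 58.6
time_s: 27.98
position: [0.6557, 0.0392, 0.2274]
eef_rot: [-2.223, -2.22, -0.001]
force: [-0.2, 0.4, -1.7]
opening: 0.0154
gripper_force: 58.7
time_s: 28.6
position: [0.6547, 0.0367, 0.2274]
eef_rot: [-2.223, -2.22, 0.0]
force: [0.2, -0.5, -1.9]
opening: 0.0153
gripper_force: 58.7
t 28.60 pos [654.7  36.7 227.4] yaw_y -0.07 zaxis [-1.e-04 -0.e+00 -1.e+00] F [ 0.21 -0.53 -1.95] open 0.0153 gf 58.7 j1,6 [-0.05 -0.05]
```

View pics/c7.png

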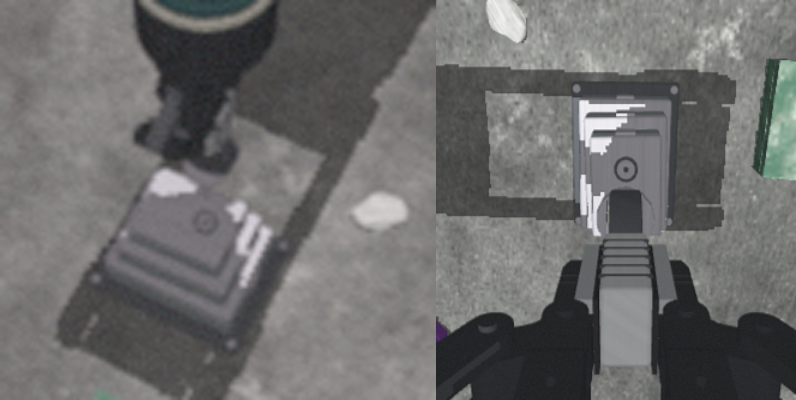

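The right crop (wrist) shows the ring at about (317,186) in the full frame, with the gauge edge-on just in front of it. The left crop (scene) shows the ring free beside the gripper. Now I compute the dot.

```bash
python3 - <<'E'
from h import *
o,A=tool()
for n,z0 in(("wrist",None),("scene",None)):
    c=cal(n); p=cv2.imread(f"pics/{n}7.png"); d=np.load(f"pics/{n}7.npy")
    # expected dot pixel
    K,t,B=c; q=B.T@(np.array([.655,.0376,.092])-t); u,v=(K@q)[:2]/q[2]
    b=12 if n=="wrist" else 7
    u0,v0=int(round(u)),int(round(v)); g=cv2.cvtColor(p,cv2.COLOR_BGR2GRAY)[v0-b:v0+b+1,u0-b:u0+b+1].astype(int)
    print(n,"expected",u,v); print(g)
E
```

```text
t 28.75 pos [654.8  37.1 227.3] yaw_y -0.04 zaxis [-1.e-04  0.e+00 -1.e+00] F [-0.39  0.7  -1.84] open 0.0150 gf 58.7 j1,6 [-0.05 -0.05]
wrist expected 316.80800722958634 185.10217645461213
[[122 124 122 123 124 123 123 122 124 125 126 127 126 125 123 124 124 122
  126 126 125 125 126 127 123]
 [122 122 123 124 126 122 121 122 126 127 126 126 124 124 121 125 125 124
  126 125 124 127 125 127 125]
 [123 122 122 126 125 122 123 121 124 125 126 129 125 123 123 125 125 124
  125 125 122 125 125 127 124]
 [123 120 123 123 124 122 120 123 126 127 128 130 129 127 125 126 126 125
  123 124 124 125 126 126 124]
 [123 124 120 123 124 122 119 125 127 129 109 103  91  89  87 110 116 123
  127 126 125 124 126 125 121]
 [124 122 123 123 124 125 124 128 109  85  70  69  65  61  63  70  72  86
  110 124 127 125 127 126 124]
 [123 121 122 121 126 125 105  85  69  60  59  54  70  73  67  60  60  65
   70  96 120 125 127 125 122]
 [123 122 121 123 125 104  76  61  58  81  92 111 116 116 116 105  78  61
   58  66  96 122 128 126 125]
 [123 122 120 124 118  80  60  56  80 112 117 120 124 122 120 119 115 
[... 2011 characters left out ...]
6 191]
 [115 118 119 119 111 102  98  98  99 104 110 118 113 125 162]
 [121 119 121 115 107  97 110 112 108 104 103 118 116 117 123]
 [117 120 116 113  97 100 112 106 104 104  96 111 116 115 121]
 [112 117 118 112  99 102 108  97 108 102  95 108 119 115 115]
 [113 117 118 117 107 103 106 111 109 101  98 115 118 118 118]
 [116 113 114 114 111  94  92 101  92  97 108 118 116 118 120]
 [119 115 116 114 115 115 106 100 101 109 119 115 118 116 115]
 [119 120 118 116 118 116 116 116 116 120 117 119 119 118 116]
 [119 118 121 119 117 119 116 118 117 117 116 118 118 115 109]
 [118 121 118 119 119 118 120 117 120 117 114 116 116 110 102]
 [114 115 117 118 119 121 116 117 120 117 118 117 111 100  96]]
```

```bash
python3 - <<'E'
from h import *
o,A=tool(); c7=cal("wrist")
off=A.T@(c7[1]-o["position"]); B=A.T@c7[2]
def dot(f,uv,c,z=.092):
    g=255-cv2.cvtColor(cv2.imread(f),cv2.COLOR_BGR2GRAY).astype(float); u,v=uv
    w=g[v-5:v+6,u-5:u+6]; w=np.clip(w-160,0,None); y,x=np.indices(w.shape)
    s=np.array([(w*x).sum()/w.sum()+u-5,(w*y).sum()/w.sum()+v-5]); print(f,s.round(2),(ray(c,s,z)*1000).round(2))
dot("pics/wrist7.png",(318,187),c7)
A5=R.from_euler("z",.62,degrees=True).as_matrix()@A; t5=np.array([.6548,-.0046,.2372])
dot("pics/w5.png",(318,133),(c7[0],t5+A5@off,A5@B))
c,p,d,P,m=lid(.092,(.655,.025),.045)
u,v=318,187
i=(abs(P[...,2]-.092)<.005)&(abs(P[...,0]-.655)<.006)&(abs(P[...,1]-.055)<.012); print("far edge y",P[i][:,1].max(),P[i][:,2].mean())
E
```

```text
t 28.75 pos [654.8  37.1 227.3] yaw_y -0.04 zaxis [-1.e-04  0.e+00 -1.e+00] F [-0.39  0.7  -1.84] open 0.0150 gf 58.7 j1,6 [-0.05 -0.05]
pics/wrist7.png [317.96 186.97] [[655.92  36.05  92.  ]]
pics/w5.png [318.3  133.21] [[655.81  36.14  92.  ]]
wrist lid z 0.0923 n 2707 c,long,short,yaw [655.8  35.3  48.1  47.2  -1.4]
far edge y 0.05839119969422152 0.09184642636266827
```

Both wrist views put the dot at (655.9, 36.1). My lid-based value (37.4) was skewed by the catch standing out, so corrected it is about 36.4. I target (655.3, 36.3) and descend to just above.

```bash
python3 -m creep '[[[0,0,0,0.01,-0.016,-0.2,0],[0,0,0,0,0,-0.3,0],[0,0,0,0,0,-0.2,0],[0,0,0,0,0,-0.1,0],[0,0,0,0,0,0,0]]]'; python3 -m creep '[[[0,0,0,0,0,0,0],[0,0,0,0,0,0,0],[0,0,0,0,0,0,0],[0,0,0,0,0,0,0],[0,0,0,0,0,0,0]]]'
python3 - <<'E'
from h import *
o,A=tool()
for n in('scene','wrist'):
  p,d=vision.grab_frame(n); cv2.imwrite(f'pics/{n}8.png',p)
q=cv2.imread('pics/scene8.png')[225:295,270:340]; w=cv2.imread('pics/wrist8.png')[130:310,230:410]
cv2.imwrite('pics/c8.png',cv2.hconcat([cv2.resize(x,(400,400),interpolation=2) for x in(q,w)]))
E
```

```text
time_s: 29.42
position: [0.655, 0.0365, 0.1866]
eef_rot: [-2.221, -2.22, 0.001]
force: [0.1, 0.1, -1.7]
opening: 0.015
gripper_force: 58.7
time_s: 30.05
position: [0.6554, 0.0365, 0.1874]
eef_rot: [2.222, 2.221, 0.0]
force: [-0.0, -0.5, -1.6]
opening: 0.0152
gripper_force: 58.7
t 30.05 pos [655.4  36.5 187.4] yaw_y -0.03 zaxis [ 1.e-04 -0.e+00 -1.e+00] F [-0.   -0.54 -1.61] open 0.0152 gf 58.7 j1,6 [-0.05 -0.05]
```

View pics/c8.png

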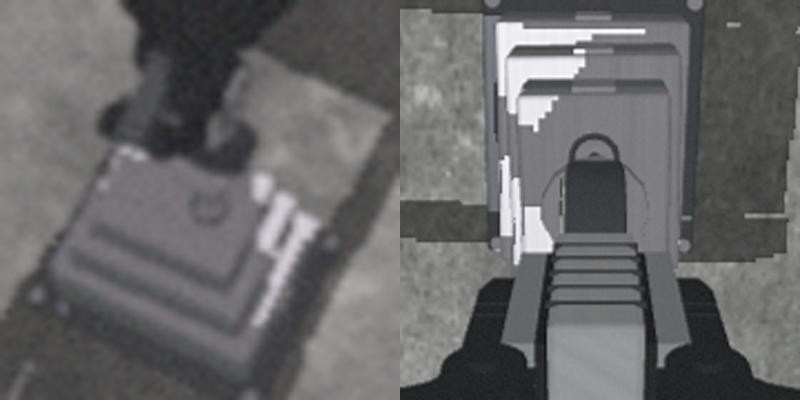

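The wrist crop shows the gauge's dark dial case edge-on over the ring, its collar outline around it, and the ring's far arc at (595,140). In the scene crop the steel stem blends with the lid. I use scene depth to check the stem axis.

```bash
python3 - <<'E'
from h import *
for n in("scene","top"):
    c=cal(n); p,d=vision.grab_frame(n); P=cloud(c,d)
    near=np.hypot(P[...,0]-.655,P[...,1]-.036)<.03
    for a,b in((.088,.095),(.099,.112),(.112,.128),(.129,.136),(.136,.175)):
        m=near&(P[...,2]>a)&(P[...,2]<b)
        if m.sum(): print(n,a,b,m.sum(),(P[m].mean(0)*1000).round(1),(P[m].min(0)*1000).round(1),(P[m].max(0)*1000).round(1))
E
```

```text
scene 0.088 0.095 265 [660.8  36.   91.8] [630.9   7.3  88. ] [680.6  60.3  94.8]
scene 0.099 0.112 4 [657.5  39.3 107. ] [656.5  38.3 102.8] [658.2  40.4 110.2]
scene 0.129 0.136 2 [662.3  46.8 135.9] [660.6  46.3 135.8] [663.9  47.3 136. ]
scene 0.136 0.175 91 [661.8  44.3 153.6] [648.2  26.5 136.9] [669.4  57.9 174.7]
top 0.088 0.095 6 [650.6   8.4  91.7] [644.5   6.1  89.5] [655.4   8.9  94.8]
```

The stem axis in the scene frame is about (654.5, 37.8) against a dot at about (655, 37.6), so they agree. Now I press gently.

```bash
python3 -m creep '[[[0,0,0,0,-0.004,-0.05,0],[0,0,0,0,0,-0.05,0],[0,0,0,0,0,-0.03,0],[0,0,0,0,0,0,0],[0,0,0,0,0,0,0]]]'
python3 - <<'E'
from h import *
for i in range(4):
    tool(); vision.grab_frame("top")
E
```

```text
time_s: 30.88
position: [0.6553, 0.0363, 0.1809]
eef_rot: [-2.222, -2.221, 0.0]
force: [-1.0, -0.1, -0.4]
opening: 0.015
gripper_force: 59.0
t 30.88 pos [655.3  36.3 180.9] yaw_y -0.03 zaxis [-0. -0. -1.] F [-0.95 -0.14 -0.4 ] open 0.0150 gf 59.0 j1,6 [-0.05 -0.05]
t 30.93 pos [655.4  36.3 180.9] yaw_y -0.03 zaxis [ 0. -0. -1.] F [ 0.12 -0.82  0.61] open 0.0153 gf 59.0 j1,6 [-0.05 -0.05]
t 30.98 pos [655.3  36.3 180.9] yaw_y -0.03 zaxis [-0. -0. -1.] F [0.15 0.26 0.28] open 0.0151 gf 59.0 j1,6 [-0.05 -0.05]
t 31.02 pos [655.3  36.3 180.9] yaw_y -0.03 zaxis [-0.  0. -1.] F [-0.29 -0.55  0.26] open 0.0153 gf 59.0 j1,6 [-0.05 -0.05]
```

```bash
python3 -m creep '[[[0,0,0,0,0,-0.03,0],[0,0,0,0,0,-0.03,0],[0,0,0,0,0,-0.03,0],[0,0,0,0,0,0,0],[0,0,0,0,0,0,0]]]'; python3 -m creep '[[[0,0,0,0,0,0,0],[0,0,0,0,0,0,0],[0,0,0,0,0,0,0],[0,0,0,0,0,0,0],[0,0,0,0,0,0,0]]]'
python3 - <<'E'
from h import *
tool(); f=[]
for i in range(20):
    f.append(readout.get_obs()["force"]); vision.grab_frame("top")
print(np.mean(f,0),np.std(f,0)); tool()
p,d=vision.grab_frame("scene"); c=cal("scene"); P=cloud(c,d); K,t,B=c
near=np.hypot(P[...,0]-.655,P[...,1]-.036)<.03
m=near&(P[...,2]>.097)&(P[...,2]<.12); print(m.sum(), (P[m].mean(0)*1000).round(1) if m.any() else '')
w,_=vision.grab_frame("wrist"); cv2.imwrite("pics/c9.png",cv2.hconcat([cv2.resize(p[225:295,270:340],(400,400),interpolation=2),cv2.resize(w[130:310,230:410],(400,400))]))
E
```

```text
time_s: 31.7
position: [0.6554, 0.0363, 0.1764]
eef_rot: [2.222, 2.221, 0.0]
force: [-0.7, -0.1, 2.1]
opening: 0.0151
gripper_force: 59.3
time_s: 32.33
position: [0.6554, 0.0363, 0.1763]
eef_rot: [2.222, 2.221, -0.0]
force: [-0.1, 0.1, 2.2]
opening: 0.0155
gripper_force: 59.3
t 32.33 pos [655.4  36.3 176.3] yaw_y -0.03 zaxis [ 0. -0. -1.] F [-0.06  0.07  2.21] open 0.0155 gf 59.3 j1,6 [-0.05 -0.05]
[-0.36529859 -0.12346583  1.97145836] [0.43438534 0.38867702 0.57599067]
t 33.33 pos [655.4  36.3 176.3] yaw_y -0.03 zaxis [-1.e-04 -0.e+00 -1.e+00] F [-0.35  0.48  2.02] open 0.0153 gf 59.3 j1,6 [-0.05 -0.05]
4 [661.7  36.8  98.5]
```

View pics/c9.png

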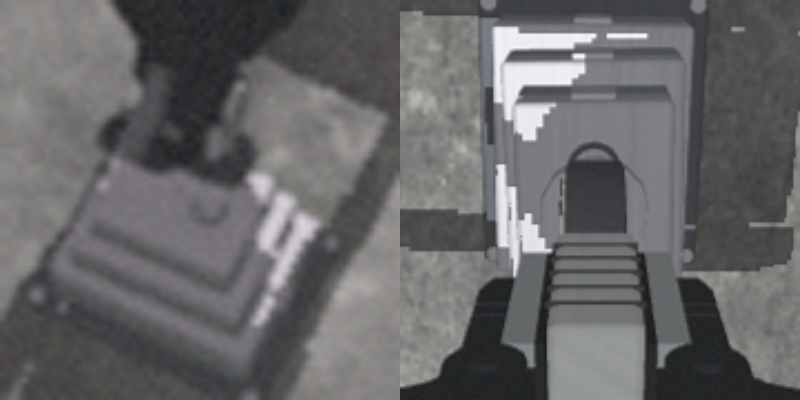

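The stem now covers the dot in the ring at (210,200) in the scene crop. The white dial edge shows on the robot's side at (565,200) in the wrist crop. The column is square, and the force (1.97 N against an expected 1.95 N) means the plunger is half way in. I hand in.

```bash
python3 -c "
from plant import job_done
print(job_done())"
```

```text
the job is handed in; nothing more can be done
None
```

The job is handed in: the column is stacked squarely to about 1 mm, and the gauge is held upright on the ring's dot with its dial facing the front edge and the plunger about half way in, judged from the wrist force.

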